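# Set the stop bracket on a locating jig to its mark and clamp it

### The arm

A 7-joint arm with a two-finger parallel gripper is mounted at the origin on a cart in front of the work surface, level with it; the furniture and walls round the work are solid. World frame = base frame: x ahead of the robot, y to its left, z up, the work surface at z = 0. Lengths are in m, angles in rad, forces in N, time in s.
With the tool pointing down it reaches from about 0.4 to 0.875 m from the base axis. Payload 19.3 kg.
Tool frame: the origin (TCP) lies where the fingers leave the gripper's body, on its centre line; the fingertips stand bot.tip_reach ahead of it and the grasp point (between the pads) lies 54 mm ahead of it (bot.tip_reach is the distance from the TCP to the fingertips, in m); z points along the fingers, y is the line along which they close (so a half turn about z gives the same grasp; the last joint's range is limited). The gripper opens to 85 mm and grips with 20 to 120 N. Pads are 22 mm wide; open, the fingers measure 114 mm over their backs; the gripper's body (76 mm by 85 mm) begins 54 mm behind the grasp point. The pads swing forward as they close: fully open they stand 13 mm farther back than shut.
Start: joints at [-1.324, 0.521, -0.036, 1.599, 0.021, 1.021, -0.113], TCP at [0.195, 0.594, 0.304] pointing down, gripper open.
Joint ranges: [-2.91, 2.91], [-0.3, 2.13], [-1.5, 1.42], [0.17, 2.43], [-1.26, 4.41], [0.16, 1.93], [-2.52, 2.52]. Speed limits (rad/s): [1.89, 1.89, 2.39, 2.39, 3.01, 3.01, 3.01].

### API

Orientations are given as [roll, pitch, yaw] about the fixed x, y, z axes, in that order (R = Rz(yaw) Ry(pitch) Rx(roll)).
In Python, from workcell import bot gives the robot as it stands. The module is installed in compiled form; this text tells all that it offers.
- The arm moves only by the shell command python3 -m jog 'ROWS' [FORCE]. ROWS is JSON, a list that holds one entry, the list of rows, each a list of 7 numbers: the shift along the tool's x, y, z in mm, then the turn, a rotation vector about the tool's x, y, z in rad, then the opening, from 0 (shut) to 1 (fully open). In form: [[[tx, ty, tz, wx, wy, wz, fingers], ...]]. A call has 1 to 5 rows; each row shifts and turns the commanded pose from where the row before left it, along the tool's axes as they then stand; what a row does not reach is not made up. A row lasts 1/10 s, in which the tool goes at most 50 mm and 8.59 degrees, less where a joint would pass 70% of its speed; a pose out of reach is approached as far as the arm can. A call is refused whole if a number of a shift passes 50 or a number of a turn 0.15, either way. A call with a gripper value outside its range is refused whole. The fingers move at their own pace and stop on an object; FORCE is the grip in N (left out, the last holds). Time passes only in rows, so rows that do not move let the fingers close. It gives the time, the measured TCP pose, the force, the opening and the grip force at its end, in the units of the state.
- bot.observe(): the state, without advancing time (a new reading comes with each control period).
- bot.grab_frame(name): name is "scene" or "top" or "wrist"; returns a dict with "img" (420x560x3 uint8, red, green, blue), "intrinsics" (3x3 intrinsics, pixels), "R" (3x3) and "t" (3): a world point X has camera coordinates R X + t; the wrist camera has in their place "tool_from_camera" (4x4, takes a point from camera to tool coordinates, whose origin is the TCP and whose axes are the flange's). Camera axes: x right, y down, z forward; pixel columns grow to the right and rows downward; lengths in m; the calibration is good to about 2 mm. The wrist camera is an equidistant fisheye: a pixel r from the principal point sees the ray r / f radians off the axis. A picture is of the moment at which its call begins: read the wrist's pose just before it. There is no depth.
- bot.job_done(): hands the job in; it is judged then, once.
Trained networks look in a picture, given as the dict that the camera call returned (one of the last four; its "shot" number tells which), for a name from the list of things; names that differ only in an ending like _2 or _b are one class to them, and where a whole thing is asked for, a point or a joint stands for the part that bears it (a point fixed in the world has none). Each returns a list of dicts, best first, with "conf" (0 to 1); they miss things now and then, are a little off and sometimes report something else, mostly with a low value. They report only what shows in the picture. A call takes as long as a camera call.
- bot.trace(query, picture): "region" (420x560 bool, what is visible of it).
- bot.spot_point(query, picture): "xyz" ([x, y, z] in m, in world coordinates, good to about 4 mm: a listed point, or the origin of a listed thing).
The state is a dict: "clock": time; "qpos": joint angles; "qd": joint speeds; "joint_efforts": joint torques, N m; "position": TCP position; "tool_rot": TCP orientation; "force": force on the tool from outside, world axes, zero at the start; "moment": the same for the moment, N m; "grip_width": finger opening in m; "finger_force": force on a finger pad.
Only numpy, scipy, OpenCV 4.12 (cv2) and the standard library are available. Lean on these libraries where they do the work, as an engineer would, in place of code of your own. Each camera call takes 0.05 s, during which the arm holds its last target. There are 200 camera calls.

### The job

Lift the slotted stop bracket out of its holder, set it down flat on the near, open end of the jig's plate, slot facing the clamp but short of the clamp, and let go of it. Then (with a fresh hold, for the clamp's hub leaves hardly any room for a finger in front of the upright) slide its slot round the stud under the loose clamp until the upright's rear face is level with the pointer on the jig's edge, then swing the clamp lever clockwise (from above) as far as it goes to lock it. Leave the bottles, beaker and dish around it where they stand.

Things in the scene. Friction and masses are not known exactly. Their poses are not given: they have to be found in the camera images.
- jig: Fixed jig: dark steel plate 185 (x) x 72 (y) x 12 mm, origin at the centre of its underside; x runs from the near open end to the far end, z up. The bracket rides on its top (z = 12 mm) between side lips (inner faces y = +-26, tops z = 17 mm). A vertical stud 9 mm thick at x = 40, y = 0 carries clamp pad, black hub (38 mm across, top z = 55 mm) and lever. Jig and holder may change sides
- bracket: Aluminium bracket, 0.14-0.25 kg, stands in the holder, x along the holder's x. Origin: centre of the underside of its foot, 90 (x) x 44 (y) x 8 mm. Upright plate at the rear: x -45 to -31 mm, 36 mm wide in y, top z = 62 mm; can be gripped across thickness (x) or width (y). Slot 14 mm wide along y = 0, open at the front edge (x = +45), ends at x = -26 mm
- bracket_rear (a point): middle of the lower edge of the bracket's rear face (rear of foot and upright, x = -45 mm in the bracket frame); axes as the bracket's
- index: Small fixed steel pointer straddling the jig's right-hand (-y) lip, 10 mm long (tip at its middle), 20 mm high, axes parallel to the jig's. Origin: under the pointer's tip, at bench height, 27 mm right of the slide way's middle; its place along x varies (jig x -15 to +4 mm). The bracket's rear face belongs level with it along the jig's x
- lever (a joint): Lever angle, rad: 0 loose to 1.5 fully tight (end stop); starts at 0 to 0.3. Grows clockwise seen from above, about the stud. In the jig frame the arm points at 1.2 - value, from +x towards +y. It screws the pad down 2.7 mm per rad: grips the foot from about 1.1; below 0.8 the foot passes freely. Stiff (0.12 N m, a little more when gripping), stays where left
- lever_tip (a point): centre of the ball end of the lever's arm, 66 mm from the axis, 45 mm above the bench when loose, 41 mm when tight; the arm is a bare metal horizontal rod 12 mm thick, the ball 16 mm
- clamp_pad: the clamp's steel pad, 40 mm across, 5 mm thick, origin at the centre of its underside, on the stud's axis, 23 mm above the bench when loose
- holder: Grey plastic holder fixed to the bench, origin at the centre of its underside: floor 4 mm thick (the bracket stands on it), two upright cheeks along x, 104 mm long, inner faces at y = +-27 mm, tops at z = 58 mm, ends open. The cheeks leave room for fingers only in front of and behind the bracket's upright
- amber_bottle: Bystander: brown reagent bottle, 52 mm across, 114 mm tall, origin at the centre of its foot, stands between jig and holder
- beaker: Bystander: glass beaker 54 mm across, 70 mm tall, origin at the centre of its foot
- shelf_bottle_1: Bystander: white reagent bottle 48 mm across, 100 mm tall, origin at the centre of its foot
- petri_3: Bystander: flat petri dish 61 mm across, 13 mm tall, origin at the centre of its foot

How it is judged:
By the outcome, as a careful person would: the job done as asked, in the order asked, and still so for the second after the job is handed in, with the robot touching nothing.
It also fails if it takes over 64 s, if anything falls off the work surface, if the arm or the gripper's body presses on something with over 40 N, if the wrist force passes 120 N, or if a joint passes its speed limit or range.

## Working session

There is one attempt and no reset: what is moved stays moved. The work goes in short steps, Python scripts to look and compute and a shell command to move; the robot and the scene stay as the last step left them, time stands still between calls to the robot, and variables do not carry over. Pictures are saved under pics/ and viewed, at most 10 in all, crops included, and the job is handed in when it is done.

```bash
mkdir -p pics
cat > h.py <<'E'
from workcell import bot
import numpy as np, cv2
from scipy.spatial.transform import Rotation as R
np.set_printoptions(precision=4,suppress=True)
def save(p,n,crop=None,s=1):
    im=p["img"][:,:,::-1]
    if crop: a,b,c,d=crop; im=im[b:d,a:c]
    cv2.imwrite(f"pics/{n}.png",cv2.resize(im,None,fx=s,fy=s,interpolation=cv2.INTER_CUBIC))
def spots(p,names):
    for n in names:
        for d in bot.spot_point(n,p)[:2]: print(n,d["conf"],np.array(d["xyz"]))
def proj(p,X):
    c=np.asarray(p["R"])@np.asarray(X)+p["t"]; q=np.asarray(p["intrinsics"])@c; return q[:2]/q[2]
def ray(p,uv,z):
    K=np.asarray(p["intrinsics"]);Rm=np.asarray(p["R"]);t=np.asarray(p["t"])
    d=Rm.T@np.linalg.solve(K,[uv[0],uv[1],1]);c=-Rm.T@t
    return c+d*(z-c[2])/d[2]
def axes(o):
    return R.from_euler("xyz",o["tool_rot"]).as_matrix()
E
python3 - <<'E'
from h import *
o=bot.observe();print(o, bot.tip_reach)
print(axes(o))
names=["jig","bracket","bracket_rear","index","lever_tip","clamp_pad","holder","amber_bottle","beaker","shelf_bottle_1","petri_3","lever"]
for c in ["top","scene"]:
    p=bot.grab_frame(c);save(p,c);print(c);spots(p,names)
    if c=="top":print(p["R"],p["t"],p["intrinsics"])
E
```

```text
{'clock': 0.0, 'qpos': array([-1.3242,  0.522 , -0.0363,  1.6   ,  0.0212,  1.0211, -0.1128]), 'qd': array([-0.0005,  0.0006, -0.0003, -0.0008,  0.0009,  0.0012,  0.0014]), 'joint_efforts': array([ -0.0037, -92.7077,   1.9783, -36.9948,   0.0177,   0.0079,
         0.    ]), 'position': array([0.1946, 0.5936, 0.3033]), 'tool_rot': array([-3.1405,  0.0001,  2.8248]), 'force': array([ 0.1406,  0.8012, -0.0912]), 'moment': array([ 0.005 ,  0.0191, -0.0526]), 'finger_force': 0.0, 'grip_width': 0.08520541178879974} 0.0726
[[-0.9502  0.3115 -0.0003]
 [ 0.3115  0.9502 -0.0011]
 [-0.0001 -0.0011 -1.    ]]
top
jig 0.92 [ 0.4936 -0.0432  0.0031]
bracket 0.59 [ 0.4827 -0.3245  0.0051]
bracket_rear 0.57 [ 0.4406 -0.3194  0.0036]
index 0.58 [ 0.4792 -0.0694 -0.0021]
index 0.16 [0.5692 0.0131 0.046 ]
lever_tip 0.61 [ 0.7072 -0.3426 -0.0049]
lever_tip 0.57 [0.5662 0.0111 0.0417]
clamp_pad 0.79 [ 0.5302 -0.0439  0.0261]
clamp_pad 0.72 [ 0.4944 -0.0409  0.0018]
holder 0.86 [ 0.4893 -0.3287  0.0043]
holder 0.28 [ 0.4427 -0.3205  0.0036]
amber_bottle 0.79 [ 0.574  -0.1917 -0.0007]
amber_bottle 0.72 [ 0.492  -0.0418  0.001 ]
beaker 0.81 [ 0.6593 -0.2261 -0.0015]
beaker 0.73 [ 0.491  -0.0437  0.004 ]
shelf_bottle_1 0.61 [ 0.7076 -0.343  -0.0006]
petri_3 0.95 [ 0.4226 -0.1871  0.0007]Traceback (most recent call last):
  File "<stdin>", line 6, in <module>
  File "h.py", line 11, in spots
    for d in bot.spot_point(n,p)[:2]: print(n,d["conf"],np.array(d["xyz"]))
             ~~~~~~~~~~~~~~^^^^^
ValueError: it knows: amber_bottle, beaker, bracket, bracket_rear, clamp_pad, holder, index, jig, lever_tip, petri, shelf_bottle
```

View pics/top.png

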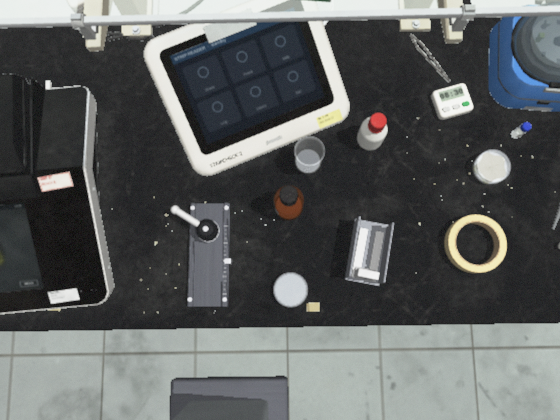

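The top picture shows the jig at (208,255) with lever ball at (176,211) and index at (228,261). The holder is at (370,250) with the bracket's upright at its near end (368,273). The amber bottle, beaker and white bottle stand between and behind them, and the dish is at (290,290).

Run:
```python
from h import *
names=["jig","bracket","bracket_rear","index","lever_tip","clamp_pad","holder","amber_bottle","beaker","shelf_bottle","petri"]
p=bot.grab_frame("scene");save(p,"scene");spots(p,names)
p=bot.grab_frame("top");save(p,"topc",(160,180,420,320),3)
print(np.asarray(p["R"]),p["t"],p["intrinsics"])
for n,z in [("jig",.012),("holder",.03),("bracket",.03)]:
    for d in bot.trace(n,p)[:1]:
        m=d["region"].astype(np.uint8); c,_=cv2.findContours(m,0,2); c=max(c,key=cv2.contourArea)
        b=cv2.boxPoints(cv2.minAreaRect(c)); print(n,d["conf"],b.round(1).tolist(),[ray(p,q,z)[:2].round(4).tolist() for q in b])
```

```text
jig 0.82 [ 0.4915 -0.0458  0.0018]
bracket 0.72 [ 0.486  -0.3286  0.005 ]
bracket_rear 0.62 [ 0.443  -0.3164  0.0091]
index 0.6 [ 0.4765 -0.0699 -0.0003]
lever_tip 0.63 [0.567  0.0119 0.0381]
clamp_pad 0.93 [ 0.5313 -0.0437  0.0202]
holder 0.58 [ 0.492  -0.3298 -0.002 ]
amber_bottle 0.8 [ 0.5763 -0.1896  0.0003]
beaker 0.67 [ 0.6635 -0.2215  0.0038]
shelf_bottle 0.72 [ 0.7078 -0.3415  0.0017]
petri 0.89 [ 0.4246 -0.1876  0.0006]
petri 0.26 [0.5659 0.0093 0.0394]
[[-0.0163 -0.9998 -0.0149]
 [-0.9849  0.0186 -0.1719]
 [ 0.1721  0.0119 -0.985 ]] [-0.1638  0.5712  0.8535] [[516.7861   0.     280.0927]
 [  0.     516.7861 206.9932]
 [  0.       0.       1.    ]]
jig 0.78 [[171.0, 202.0], [231.0, 202.0], [231.0, 305.0], [171.0, 305.0]] [[0.5875, 0.0255], [0.5854, -0.0841], [0.401, -0.0841], [0.4027, 0.0218]]
holder 0.66 [[344.1000061035156, 279.1000061035156], [354.8999938964844, 216.10000610351562], [395.8999938964844, 223.1999969482422], [385.0, 286.20001220703125]] [[0.4422, -0.2826], [0.5524, -0.3059], [0.5385, -0.3775], [0.429, -0.3527]]
bracket 0.67 [[350.8999938964844, 276.29998779296875], [359.20001220703125, 226.6999969482422], [385.6000061035156, 231.10000610351562], [377.3999938964844, 280.70001220703125]] [[0.4468, -0.2946], [0.5334, -0.3127], [0.5247, -0.3588], [0.4385, -0.34]]
```

View pics/topc.png

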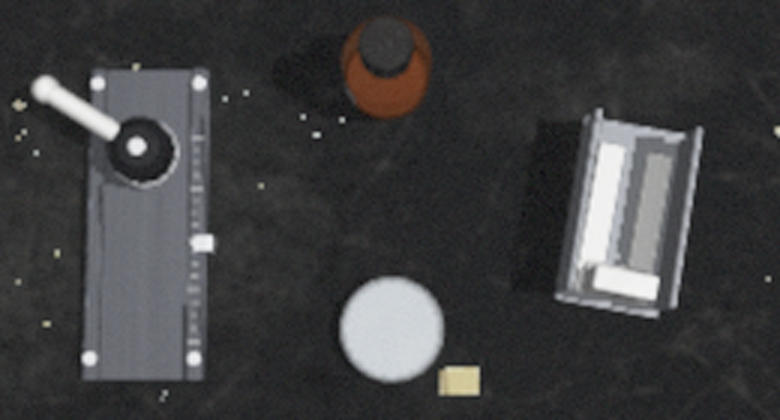

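View pics/scene.png

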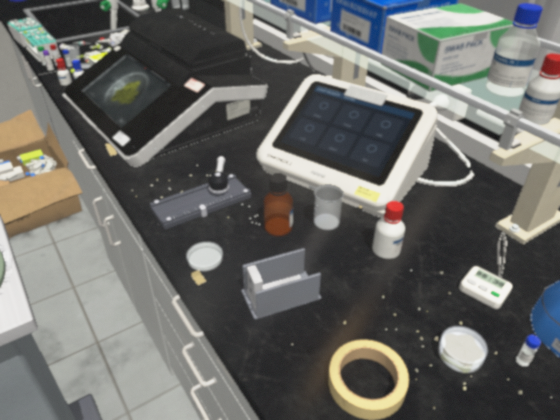

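The crop shows the jig with its corners at (82,380), (203,380), (91,69) and (209,69). The index is at (202,243) and the hub at (140,150). The upright's top is a white rectangle around (626,281). The scene picture agrees: the upright is at the near end of the holder.

Run:
```python
from h import *
p=bot.grab_frame("top")
def c(u,v,z): return ray(p,(160+u/3-.33,180+v/3-.33),z)
J=[c(82,380,.012),c(203,380,.012),c(209,69,.012),c(91,69,.012)]
J=np.array(J)[:,:2];print("jig",J,J.mean(0))
a=(J[2]+J[3]-J[0]-J[1]);print("len",np.hypot(*a)/2,"yaw",np.arctan2(a[1],a[0]),"w",np.hypot(*(J[0]-J[1])))
S=np.array([c(90,358,.012),c(194,358,.012),c(199,83,.012),c(98,83,.012)])[:,:2];a=S[2]+S[3]-S[0]-S[1];print("screws",S.mean(0),np.arctan2(a[1],a[0]))
print("hub",c(137,146,.06),"idx",c(202,243,.02))
U=np.array([c(596,262,.066),c(659,275,.066),c(655,300,.066),c(592,287,.066)])[:,:2];b=U[0]+U[3]-U[1]-U[2]
print("upright",U.mean(0),"yaw",np.arctan2(-b[0],b[1]),np.hypot(*b)/2)
print("ball",c(43,86,.045))
```

```text
jig [[ 0.4    -0.0065]
 [ 0.3988 -0.0777]
 [ 0.5843 -0.0811]
 [ 0.5856 -0.0092]] [ 0.4922 -0.0436]
len 0.1855569771912981 yaw -0.0166237447048469 w 0.07117011707950706
screws [ 0.4942 -0.043 ] -0.01602306529440506
hub [ 0.5314 -0.0453  0.06  ] idx [ 0.4784 -0.0779  0.02  ]
upright [ 0.45   -0.3191] yaw -0.22072306638052763 0.03547819409302502
ball [0.5699 0.0125 0.045 ]
```

```bash
cat >> h.py <<'E'
def plan(wps,start=None):
    """wps: (x,y,z,heading of tool y,nrows); prints the rows in tool axes (tool down)"""
    o=bot.observe();M=axes(o)
    pos=o["position"].copy();h=np.arctan2(M[1,1],M[0,1])
    print("pos",pos,"h",round(h,4),"t",round(o["clock"],2),"grip",o["grip_width"],o["finger_force"],"F",o["force"],"tilt",M[:2,2])
    for x,y,z,hh,n in wps:
        for k in range(n):
            d=(np.array([x,y,z])-pos)/(n-k)
            if k==0: dh=(hh-h+np.pi)%(2*np.pi)-np.pi
            s=np.array([-np.sin(h)*d[0]+np.cos(h)*d[1],np.cos(h)*d[0]+np.sin(h)*d[1],-d[2]])
            s=np.round(s*1000);w=round(-dh/n,3)
            print([*map(int,s),0,0,w],end=" ")
            pos=pos+s[0]/1000*np.array([-np.sin(h),np.cos(h),0])+s[1]/1000*np.array([np.cos(h),np.sin(h),0])-np.array([0,0,s[2]/1000])
            h-=w
        print("|",pos,round(h,3))
E
python3 - <<'E'
from h import *
plan([(.40,.40,.30,1.254-.75,7),(.50,.0,.30,1.254-1.469,10),(.449,-.319,.22,-.215,8)])
E
```

```text
pos [0.1947 0.5939 0.3039] h 1.2539 t 1.45 grip 0.08552811815490584 0.0 F [ 1.1017  0.4099 -0.3071] tilt [-0.     -0.0001]
[-36, -17, 1, 0, 0, np.float64(0.107)] [-38, -13, 0, 0, 0, np.float64(0.107)] [-39, -9, 1, 0, 0, np.float64(0.107)] [-40, -5, 0, 0, 0, np.float64(0.107)] [-41, 0, 1, 0, 0, np.float64(0.107)] [-40, 4, 0, 0, 0, np.float64(0.107)] [-40, 8, 1, 0, 0, np.float64(0.107)] | [0.4002 0.4003 0.2999] 0.505
[-40, -11, 0, 0, 0, np.float64(0.072)] [-41, -8, 0, 0, 0, np.float64(0.072)] [-41, -5, 0, 0, 0, np.float64(0.072)] [-41, -2, 0, 0, 0, np.float64(0.072)] [-41, 1, 0, 0, 0, np.float64(0.072)] [-41, 4, 0, 0, 0, np.float64(0.072)] [-41, 7, 0, 0, 0, np.float64(0.072)] [-40, 10, 0, 0, 0, np.float64(0.072)] [-39, 13, 0, 0, 0, np.float64(0.072)] [-37, 16, 0, 0, 0, np.float64(0.072)] | [0.4999 0.0004 0.2999] -0.215
[-40, 2, 10, 0, 0, np.float64(-0.0)] [-40, 2, 10, 0, 0, np.float64(-0.0)] [-40, 2, 10, 0, 0, np.float64(-0.0)] [-41, 2, 10, 0, 0, np.float64(-0.0)] [-40, 3, 10, 0, 0, np.float64(-0.0)] [-41, 2, 10, 0, 0, np.float64(-0.0)] [-40, 3, 10, 0, 0, np.float64(-0.0)] [-41, 2, 10, 0, 0, np.float64(-0.0)] | [ 0.4485 -0.319   0.2199] -0.215
```

```bash
python3 -m jog '[[[-36,-17,1,0,0,0.107,1],[-38,-13,0,0,0,0.107,1],[-39,-9,1,0,0,0.107,1],[-40,-5,0,0,0,0.107,1],[-41,0,1,0,0,0.107,1]]]' 30
python3 -m jog '[[[-40,4,0,0,0,0.107,1],[-40,8,1,0,0,0.107,1],[-40,-11,0,0,0,0.072,1],[-41,-8,0,0,0,0.072,1],[-41,-5,0,0,0,0.072,1]]]'
python3 -m jog '[[[-41,-2,0,0,0,0.072,1],[-41,1,0,0,0,0.072,1],[-41,4,0,0,0,0.072,1],[-41,7,0,0,0,0.072,1],[-40,10,0,0,0,0.072,1]]]'
python3 -m jog '[[[-39,13,0,0,0,0.072,1],[-37,16,0,0,0,0.072,1],[-40,2,10,0,0,0,1],[-40,2,10,0,0,0,1],[-40,2,10,0,0,0,1]]]'
python3 -m jog '[[[-41,2,10,0,0,0,1],[-40,3,10,0,0,0,1],[-41,2,10,0,0,0,1],[-40,3,10,0,0,0,1],[-41,2,10,0,0,0,1]]]'
python3 - <<'E'
from h import *
plan([(.449,-.319,.15,-.215,3)])
o=bot.observe();p=bot.grab_frame("wrist");save(p,"w1")
spots(p,["bracket","bracket_rear","holder"])
E
```

```text
clock: 1.95
position: [0.3422, 0.4548, 0.3011]
tool_rot: [3.141, -0.0, 2.286]
force: [1.0, 0.4, 0.2]
grip_width: 0.0858
finger_force: 0.0
clock: 2.45
position: [0.4299, 0.2776, 0.2999]
tool_rot: [3.141, -0.0, 1.857]
force: [0.8, 0.1, 0.6]
grip_width: 0.0852
finger_force: 0.0
clock: 2.95
position: [0.4793, 0.0776, 0.3001]
tool_rot: [3.141, -0.0, 1.497]
force: [0.5, 0.6, -0.7]
grip_width: 0.0855
finger_force: 0.0
clock: 3.45
position: [0.4798, -0.1195, 0.2697]
tool_rot: [3.141, -0.0, 1.356]
force: [1.1, -0.1, -0.6]
grip_width: 0.0855
finger_force: 0.0
clock: 3.95
position: [0.4483, -0.3204, 0.2195]
tool_rot: [3.141, -0.0, 1.356]
force: [0.5, 0.4, 0.7]
grip_width: 0.0856
finger_force: 0.0
pos [ 0.4483 -0.3204  0.2195] h -0.2146 t 3.95 grip 0.08555033460830545 0.0 F [0.4654 0.399  0.6559] tilt [0.0004 0.0001]
[1, 0, 23, 0, 0, np.float64(0.0)] [0, 0, 23, 0, 0, np.float64(0.0)] [1, 0, 24, 0, 0, np.float64(0.0)] | [ 0.4487 -0.3184  0.1495] -0.215
bracket 0.97 [ 0.4859 -0.3255  0.0051]
bracket_rear 0.63 [ 0.4442 -0.3154  0.0043]
holder 0.79 [ 0.4874 -0.326   0.0019]
```

View pics/w1.png

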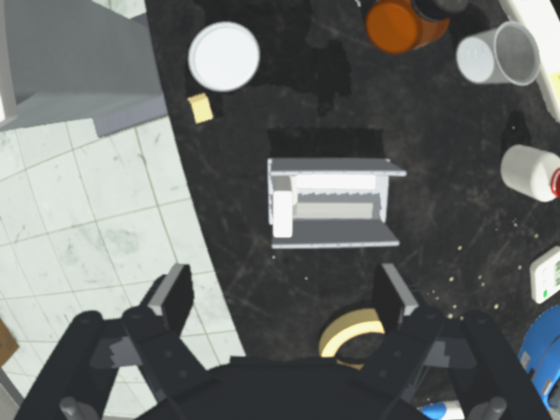

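The wrist picture shows the holder square to the gripper, with the upright at (283,207) midway between the fingers. Next I descend, grip and lift.

```bash
python3 -m jog '[[[1,0,25,0,0,0,1],[1,1,25,0,0,0,1],[0,0,25,0,0,0,1],[0,0,25,0,0,0,1],[0,0,18,0,0,0,1]]]' 40
python3 -m jog '[[[0,0,0,0,0,0,0],[0,0,0,0,0,0,0],[0,0,0,0,0,0,0],[0,0,0,0,0,0,0],[0,0,0,0,0,0,0]]]' 40
python3 -m jog '[[[0,0,0,0,0,0,0],[0,0,0,0,0,0,0],[0,0,0,0,0,0,0]]]'
python3 - <<'E'
from h import *
plan([])
E
```

```text
clock: 4.65
position: [0.4505, -0.3156, 0.1008]
tool_rot: [-3.141, -0.001, 1.358]
force: [0.1, 0.0, -0.3]
grip_width: 0.0855
finger_force: 0.0
clock: 5.15
position: [0.4502, -0.3172, 0.1027]
tool_rot: [3.141, 0.0, 1.356]
force: [-2.7, 2.6, 21.9]
grip_width: 0.0132
finger_force: 39.3
clock: 5.45
position: [0.4503, -0.3172, 0.1028]
tool_rot: [3.14, -0.0, 1.356]
force: [-1.9, 2.4, 9.3]
grip_width: 0.0136
finger_force: 39.3
pos [ 0.4503 -0.3172  0.1028] h -0.2152 t 5.45 grip 0.0135623586136219 39.330071210861206 F [-1.9494  2.3957  9.3014] tilt [ 0.0011 -0.0002]
```

```bash
python3 -m jog '[[[0,0,-10,0,0,0,0],[0,0,-35,0,0,0,0],[0,0,-45,0,0,0,0],[0,0,-45,0,0,0,0],[0,0,-5,0,0,0,0]]]'
python3 - <<'E'
from h import *
plan([(.417,-.0423,.21,-.016,9)])
E
```

```text
clock: 5.95
position: [0.4509, -0.3183, 0.2472]
tool_rot: [3.135, 0.002, 1.355]
force: [-0.3, -0.5, -3.5]
grip_width: 0.0135
finger_force: 39.6
pos [ 0.4509 -0.3183  0.2472] h -0.2156 t 5.95 grip 0.01347015494643254 39.64414715766907 F [-0.3298 -0.48   -3.5444] tilt [ 0.0063 -0.0031]
[29, -10, 4, 0, 0, np.float64(-0.022)] [29, -10, 4, 0, 0, np.float64(-0.022)] [30, -9, 4, 0, 0, np.float64(-0.022)] [30, -8, 4, 0, 0, np.float64(-0.022)] [30, -8, 4, 0, 0, np.float64(-0.022)] [30, -7, 4, 0, 0, np.float64(-0.022)] [30, -6, 4, 0, 0, np.float64(-0.022)] [30, -6, 5, 0, 0, np.float64(-0.022)] [31, -5, 4, 0, 0, np.float64(-0.022)] | [ 0.4167 -0.0423  0.2102] -0.018
```

```bash
python3 -m jog '[[[29,-10,4,0,0,-0.022,0],[29,-10,4,0,0,-0.022,0],[30,-9,4,0,0,-0.022,0],[30,-8,4,0,0,-0.022,0],[30,-8,4,0,0,-0.022,0]]]'
python3 -m jog '[[[30,-7,4,0,0,-0.022,0],[30,-6,4,0,0,-0.022,0],[30,-6,5,0,0,-0.022,0],[31,-5,4,0,0,-0.022,0],[0,0,0,0,0,0,0]]]'
python3 - <<'E'
from h import *
plan([(.417,-.0423,.16,-.016,2)])
for c in ["wrist","top","scene"]:
    p=bot.grab_frame(c);save(p,c+"2");print(c);spots(p,["bracket","bracket_rear","jig","clamp_pad","index","lever_tip"])
E
```

```text
clock: 6.45
position: [0.4302, -0.1623, 0.2218]
tool_rot: [-3.141, -0.0, 1.467]
force: [0.8, 0.3, -2.2]
grip_width: 0.0138
finger_force: 39.7
clock: 6.95
position: [0.4147, -0.0378, 0.2044]
tool_rot: [-3.14, -0.001, 1.559]
force: [0.1, -0.6, -2.0]
grip_width: 0.0135
finger_force: 39.7
pos [ 0.4147 -0.0378  0.2044] h -0.0117 t 6.95 grip 0.013460828423137578 39.66028869152069 F [ 0.0622 -0.6392 -1.9596] tilt [-0.0016  0.0011]
[-2, 1, 22, 0, 0, np.float64(0.002)] [-2, 1, 22, 0, 0, np.float64(0.002)] | [ 0.4166 -0.0418  0.1604] -0.016
wrist
bracket 0.56 [ 0.4546 -0.041   0.1099]
bracket_rear 0.81 [ 0.4071 -0.0369  0.1062]
bracket_rear 0.41 [ 0.5279 -0.0445  0.0265]
jig 0.74 [ 0.4918 -0.0416  0.0063]
clamp_pad 0.89 [ 0.5277 -0.0443  0.0237]
lever_tip 0.58 [0.5691 0.0116 0.0425]
top
bracket 0.68 [ 0.4489 -0.0462  0.1089]
bracket_rear 0.89 [ 0.4068 -0.0467  0.1042]
jig 0.9 [ 0.4911 -0.0439  0.0017]
jig 0.59 [0.5647 0.0128 0.0438]
clamp_pad 0.97 [ 0.5306 -0.0447  0.025 ]
clamp_pad 0.36 [ 0.6619 -0.2282 -0.0012]
index 0.5 [ 0.4764 -0.0714  0.0028]
lever_tip 0.84 [0.5691 0.0106 0.0421]
scene
bracket 0.88 [ 0.4539 -0.0489  0.1043]
bracket 0.27 [ 0.6633 -0.2204  0.0017]
bracket_rear 0.98 [ 0.4117 -0.0445  0.1103]
jig 0.89 [ 0.4936 -0.0462  0.0002]
clamp_pad 0.63 [ 0.5315 -0.0463  0.0236]
index 0.61 [ 0.4791 -0.068   0.0017]
lever_tip 0.66 [0.5664 0.0114 0.0404]
```

View pics/wrist2.png

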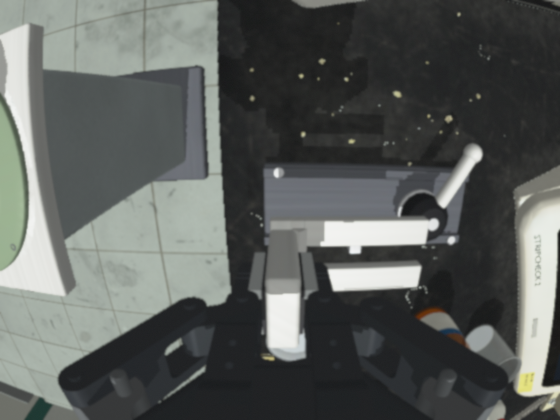

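The wrist picture shows the bracket hanging level over the jig's near half, slot forward. The foot spans (270,230) to (430,230), the hub is at (425,212) and the ball at (473,152). I'll check its lateral offset in the top view before lowering.

```bash
python3 -m jog '[[[-4,2,25,0,0,0.004,0],[0,0,0,0,0,0,0]]]'
python3 - <<'E'
from h import *
plan([(.417,-.0423,.13,-.016,2)])
p=bot.grab_frame("top");p2=bot.grab_frame("scene")
spots(p,["bracket","bracket_rear"]);spots(p2,["bracket","bracket_rear"])
m=cv2.resize(p["img"][190:320,165:255],None,fx=4.5,fy=4.5,interpolation=cv2.INTER_CUBIC);m2=cv2.resize(p2["img"][130:260,130:270],None,fx=2.8,fy=4.5*1,interpolation=cv2.INTER_CUBIC)
cv2.imwrite("pics/mix.png",np.hstack([m,m2[:m.shape[0]]])[:,:,::-1])
E
```

```text
clock: 8.2
position: [0.4167, -0.0454, 0.1785]
tool_rot: [-3.139, 0.0, 1.549]
force: [0.5, 0.0, -2.4]
grip_width: 0.0138
finger_force: 39.8
pos [ 0.4167 -0.0454  0.1785] h -0.0213 t 8.2 grip 0.013795006891040873 39.80178415775299 F [ 0.5217  0.0034 -2.4333] tilt [-0.0026 -0.0004]
[2, 0, 24, 0, 0, np.float64(-0.003)] [1, 0, 24, 0, 0, np.float64(-0.003)] | [ 0.4168 -0.0424  0.1305] -0.015
bracket 0.61 [ 0.4525 -0.0502  0.0842]
bracket 0.57 [ 0.7075 -0.342  -0.0002]
bracket_rear 0.78 [ 0.4089 -0.0488  0.0756]
bracket 0.92 [ 0.4528 -0.051   0.0808]
bracket 0.23 [ 0.4756 -0.0698  0.0019]
bracket_rear 0.95 [ 0.4095 -0.0485  0.0825]
```

View pics/mix.png

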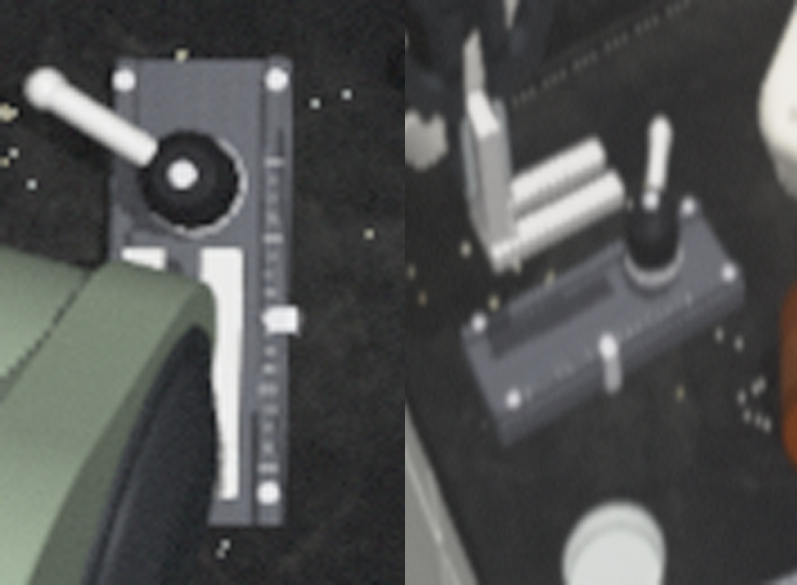

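The left half shows the foot's front edge running from (122,250) to (242,250) and its right edge ending at (238,497). The scene half shows the bracket level and short of the hub.

Run:
```python
from h import *
p=bot.grab_frame("top")
for z in (.086,):
    for q in [(122,250),(242,250),(238,497)]: print(ray(p,(165+q[0]/4.5-.4,190+q[1]/4.5-.4),z))
print("jig screws",[ray(p,(165+q[0]/4.5-.4,190+q[1]/4.5-.4),.012) for q in [(124,80),(276,79),(268,493)]])
print("index top edges",[ray(p,(165+q[0]/4.5-.4,190+q[1]/4.5-.4),.02) for q in [(285,308),(285,331)]])
plan([])
spots(p,["bracket","bracket_rear","jig","clamp_pad","index"])
```

```text
[ 0.5003 -0.0271  0.086 ]
[ 0.4995 -0.0713  0.086 ]
[ 0.4102 -0.0702  0.086 ]
jig screws [array([ 0.5768, -0.0133,  0.012 ]), array([ 0.5761, -0.0749,  0.012 ]), array([ 0.4114, -0.072 ,  0.012 ])]
index top edges [array([ 0.483 , -0.0795,  0.02  ]), array([ 0.474 , -0.0795,  0.02  ])]
pos [ 0.4176 -0.045   0.1805] h -0.0208 t 8.55 grip 0.013702649958960705 39.800761342048645 F [-0.0595 -0.0331 -2.579 ] tilt [0.0009 0.0002]
bracket 0.68 [ 0.5254 -0.0477  0.0248]
bracket 0.58 [ 0.4529 -0.0497  0.0878]
jig 0.83 [ 0.4955 -0.0411  0.0058]
clamp_pad 0.8 [ 0.5276 -0.0425  0.026 ]
clamp_pad 0.32 [ 0.4237 -0.1857  0.0021]
index 0.41 [ 0.4785 -0.0685  0.0024]
```

```bash
python3 -m jog '[[[6,0,20,0,0,-0.004,0],[0,0,20,0,0,0,0],[0,0,16,0,0,0,0],[0,0,0,0,0,0,0]]]'
python3 - <<'E'
from h import *
for i in range(2): plan([]);p=bot.grab_frame("scene");spots(p,["bracket","bracket_rear"])
save(p,"s3")
E
```

```text
clock: 9.2
position: [0.4169, -0.0393, 0.1226]
tool_rot: [-3.139, 0.0, 1.554]
force: [0.9, -0.4, -1.9]
grip_width: 0.0136
finger_force: 39.8
pos [ 0.4169 -0.0393  0.1226] h -0.0172 t 9.2 grip 0.013562194908806243 39.81350004673004 F [ 0.9096 -0.4229 -1.9021] tilt [-0.0026 -0.0001]
bracket 0.92 [ 0.455  -0.0406  0.0244]
bracket_rear 0.66 [ 0.4077 -0.0402  0.0262]
pos [ 0.4178 -0.0394  0.1245] h -0.0174 t 9.35 grip 0.013349928822697308 39.81183171272278 F [-1.1245  0.1973 -2.0753] tilt [ 0.0004 -0.0001]
bracket 0.63 [ 0.4557 -0.0438  0.0237]
bracket 0.59 [ 0.4267 -0.1853 -0.001 ]
bracket_rear 0.82 [ 0.4155 -0.0417  0.0259]
bracket_rear 0.54 [ 0.4565 -0.0449  0.0261]
```

```bash
python3 -m jog '[[[0,0,5,0,0,0,0],[0,0,4,0,0,0,0],[0,0,2,0,0,0,0]]]'
python3 -m jog '[[[0,0,1,0,0,0,0],[0,0,1,0,0,0,0]]]'
```

```text
clock: 9.8
position: [0.4174, -0.0392, 0.1125]
tool_rot: [-3.141, -0.0, 1.554]
force: [-0.4, 0.1, -2.7]
grip_width: 0.0138
finger_force: 39.9
clock: 10.0
position: [0.4175, -0.0392, 0.1108]
tool_rot: [-3.141, 0.0, 1.554]
force: [0.3, 1.0, -2.2]
grip_width: 0.0135
finger_force: 39.9
```

Run:
```python
from h import *
plan([])
p=bot.grab_frame("top");spots(p,["bracket","bracket_rear"])
p=bot.grab_frame("scene");spots(p,["bracket","bracket_rear"])
```

```text
pos [ 0.4175 -0.0392  0.1108] h -0.0172 t 10.0 grip 0.0135294569044642 39.9347448348999 F [ 0.3362  1.0212 -2.2326] tilt [-0.0002 -0.    ]
bracket 0.78 [ 0.4517 -0.0431  0.0155]
bracket_rear 0.71 [ 0.4113 -0.0451  0.0137]
bracket 0.69 [ 0.4568 -0.0448  0.0109]
bracket_rear 0.56 [ 0.4123 -0.0444  0.0138]
```

Not in contact yet; I lower in 1 mm steps.

```bash
python3 -m jog '[[[0,0,1,0,0,0,0],[0,0,0,0,0,0,0]]]'; python3 -m jog '[[[0,0,1,0,0,0,0],[0,0,0,0,0,0,0]]]'
```

```text
clock: 10.5
position: [0.4176, -0.0392, 0.1106]
tool_rot: [3.141, -0.001, 1.553]
force: [-5.5, 0.1, 29.2]
grip_width: 0.0138
finger_force: 44.4
clock: 10.7
position: [0.4176, -0.0393, 0.1102]
tool_rot: [3.141, -0.001, 1.553]
force: [-10.4, 1.3, 53.0]
grip_width: 0.0132
finger_force: 48.4
```

```bash
python3 -m jog '[[[0,0,-2,0,0,0,0],[0,0,0,0,0,0,0.4]]]'; python3 -m jog '[[[0,0,0,0,0,0,1],[0,0,0,0,0,0,1],[0,0,0,0,0,0,1]]]'
python3 -m jog '[[[0,0,-20,0,0,0,1],[0,0,-40,0,0,0,1],[0,0,-35,0,0,0,1],[0,0,0,0,0,0,1]]]'
python3 - <<'E'
from h import *
plan([])
for c in ["wrist","top","scene"]:
    p=bot.grab_frame(c);save(p,c+"4");print(c);spots(p,["bracket","bracket_rear","jig","clamp_pad","index"])
E
```

```text
clock: 10.9
position: [0.4178, -0.0392, 0.1112]
tool_rot: [3.141, -0.0, 1.554]
force: [0.0, -0.5, -0.9]
grip_width: 0.0267
finger_force: 0.0
clock: 11.2
position: [0.4175, -0.0392, 0.1108]
tool_rot: [-3.141, 0.0, 1.554]
force: [-0.1, -0.2, -0.3]
grip_width: 0.0711
finger_force: 0.0
clock: 11.6
position: [0.4188, -0.0392, 0.209]
tool_rot: [3.137, -0.001, 1.554]
force: [0.6, -0.1, -0.2]
grip_width: 0.0854
finger_force: 0.0
pos [ 0.4188 -0.0392  0.209 ] h -0.0171 t 11.6 grip 0.08538091119171601 0.0 F [ 0.5765 -0.0648 -0.2498] tilt [0.0051 0.0007]
wrist
bracket 0.81 [ 0.4555 -0.0413  0.0151]
bracket_rear 0.79 [ 0.4126 -0.0409  0.0086]
jig 0.75 [ 0.4892 -0.042   0.0049]
clamp_pad 0.86 [ 0.5268 -0.0442  0.0218]
index 0.55 [ 0.4761 -0.0683  0.0058]
top
bracket 0.67 [ 0.4552 -0.0428  0.0149]
bracket_rear 0.85 [ 0.4112 -0.0443  0.012 ]
bracket_rear 0.48 [ 0.5745 -0.1906  0.0012]
jig 0.94 [ 0.4937 -0.0431 -0.0003]
clamp_pad 0.78 [ 0.5289 -0.0416  0.0267]
clamp_pad 0.35 [ 0.4891 -0.3285  0.0037]
index 0.57 [ 0.4774 -0.0689  0.0009]
scene
bracket 0.97 [ 0.4571 -0.0425  0.0136]
jig 0.66 [ 0.4926 -0.0459  0.0008]
clamp_pad 0.88 [ 0.5311 -0.0463  0.0247]
index 0.67 [ 0.4249 -0.1902  0.0004]
index 0.42 [ 0.4763 -0.0709 -0.0006]
```

View pics/wrist4.png

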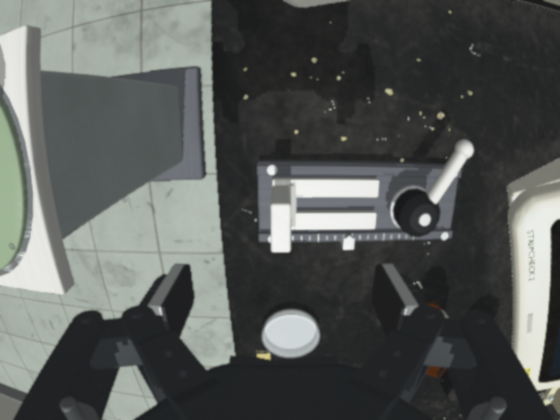

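The wrist picture shows the bracket flat on the plate between the lips, released, with its upright at (282,217). The foot's front ends at x≈378, short of the hub at (415,212). I'll turn the gripper 90° for a hold across the width.

```bash
python3 -m jog '[[[0,0,0,0,0,0.143,1],[0,0,0,0,0,0.143,1],[0,0,0,0,0,0.143,1],[0,0,0,0,0,0.143,1],[0,0,0,0,0,0.143,1]]]'
python3 -m jog '[[[0,0,0,0,0,0.143,1],[0,0,0,0,0,0.143,1],[0,0,0,0,0,0.143,1],[0,0,0,0,0,0.143,1],[0,0,0,0,0,0.143,1]]]'
python3 -m jog '[[[0,0,0,0,0,0.14,1],[0,0,0,0,0,0,1],[0,0,0,0,0,0,1]]]'
python3 - <<'E'
from h import *
plan([(.416,-.0423,.104,-1.587,4)])
E
```

```text
clock: 13.0
position: [0.4176, -0.0392, 0.206]
tool_rot: [3.141, -0.0, 0.833]
force: [0.1, 0.3, -0.2]
grip_width: 0.0856
finger_force: 0.0
clock: 13.5
position: [0.4176, -0.0391, 0.206]
tool_rot: [-3.142, -0.0, 0.118]
force: [-0.2, -0.2, -0.4]
grip_width: 0.0855
finger_force: 0.0
clock: 13.8
position: [0.4176, -0.0391, 0.2059]
tool_rot: [3.141, 0.0, -0.012]
force: [-1.4, 0.7, -0.4]
grip_width: 0.0856
finger_force: 0.0
pos [ 0.4176 -0.0391  0.2059] h -1.5824 t 13.8 grip 0.08557725686798218 0.0 F [-1.3864  0.7487 -0.3753] tilt [-0.0001 -0.0003]
[0, 1, 25, 0, 0, np.float64(0.001)] [-1, 1, 26, 0, 0, np.float64(0.001)] [0, 1, 25, 0, 0, np.float64(0.001)] [-1, 0, 26, 0, 0, np.float64(0.001)] | [ 0.4155 -0.0421  0.1039] -1.586
```

```bash
python3 -m jog '[[[0,1,25,0,0,0.004,1],[-1,1,26,0,0,0,1],[0,1,25,0,0,0,1],[-1,0,24,0,0,0,1],[0,0,0,0,0,0,1]]]' 25
python3 -m jog '[[[0,0,0,0,0,0,0.3],[0,0,0,0,0,0,0.3],[0,0,0,0,0,0,0.3],[0,0,0,0,0,0,0.3],[0,0,0,0,0,0,0.3]]]' 25
python3 - <<'E'
from h import *
plan([])
E
```

```text
clock: 14.3
position: [0.4146, -0.0424, 0.1044]
tool_rot: [-3.141, 0.003, -0.018]
force: [-0.4, -0.6, 0.8]
grip_width: 0.0854
finger_force: 0.0
clock: 14.8
position: [0.4159, -0.0419, 0.1067]
tool_rot: [-3.141, -0.001, -0.02]
force: [-0.9, 1.2, 14.2]
grip_width: 0.0354
finger_force: 27.5
pos [ 0.4159 -0.0419  0.1067] h -1.5904 t 14.8 grip 0.03543816962452016 27.522776126861572 F [-0.8544  1.211  14.1858] tilt [0.0015 0.0005]
```

```bash
python3 -m jog '[[[4,0,-0.5,0,0,0,0.3],[6,0,0,0,0,0,0.3],[6,0,0,0,0,0,0.3],[4,0,0,0,0,0,0.3],[0,0,0,0,0,0,0.3]]]'
python3 -m jog '[[[4,0,0,0,0,0,0.3],[4,0,0,0,0,0,0.3],[4,0,0,0,0,0,0.3],[4,0,0,0,0,0,0.3],[0,0,0,0,0,0,0.3]]]'
python3 - <<'E'
from h import *
plan([])
E
```

```text
clock: 15.3
position: [0.4349, -0.0425, 0.1067]
tool_rot: [-3.141, 0.002, -0.02]
force: [-11.1, 2.3, 20.4]
grip_width: 0.0356
finger_force: 28.4
clock: 15.8
position: [0.4511, -0.0429, 0.1067]
tool_rot: [-3.141, 0.001, -0.02]
force: [-9.3, 0.3, 17.1]
grip_width: 0.0356
finger_force: 28.0
pos [ 0.4511 -0.0429  0.1067] h -1.591 t 15.8 grip 0.03564962086328011 28.029043078422546 F [-9.2701  0.3152 17.1101] tilt [-0.0014  0.0005]
```

```bash
python3 -m jog '[[[4,0,-0.4,0,0,0,0.3],[4,0,0,0,0,0,0.3],[4,0,0,0,0,0,0.3],[4,0,0,0,0,0,0.3],[0,0,0,0,0,0,0.3]]]'
python3 -m jog '[[[4,0,0,0,0,0,0.3],[4,0,0,0,0,0,0.3],[0,0,0,0,0,0,0.3]]]'
python3 - <<'E'
from h import *
plan([])
for c in ["wrist","top","scene"]:
    p=bot.grab_frame(c);save(p,c+"5");print(c);spots(p,["bracket","bracket_rear","clamp_pad","index"])
    if c=="scene": save(p,"s5",(130,140,270,245),5)
E
```

```text
clock: 16.3
position: [0.4681, -0.0432, 0.1067]
tool_rot: [3.141, -0.0, -0.02]
force: [0.6, -0.0, -0.9]
grip_width: 0.0353
finger_force: 25.8
clock: 16.6
position: [0.4761, -0.0434, 0.1068]
tool_rot: [3.141, -0.001, -0.02]
force: [0.4, 0.7, -1.9]
grip_width: 0.0358
finger_force: 25.7
pos [ 0.4761 -0.0434  0.1068] h -1.5908 t 16.6 grip 0.035805182105034424 25.678268373012543 F [ 0.4042  0.7102 -1.9374] tilt [ 0.0006 -0.0002]
wrist
bracket_rear 0.59 [ 0.4696 -0.0392  0.0124]
clamp_pad 0.6 [ 0.5285 -0.0434  0.0221]
index 0.76 [ 0.4789 -0.0686  0.0046]
index 0.63 [ 0.5801 -0.19    0.0006]
top
clamp_pad 0.42 [ 0.5284 -0.0436  0.0255]
scene
bracket 0.63 [ 0.5144 -0.0456  0.0109]
bracket_rear 0.88 [ 0.4715 -0.0442  0.0131]
clamp_pad 0.82 [ 0.534  -0.0433  0.0234]
clamp_pad 0.31 [0.5655 0.0122 0.0409]
index 0.41 [ 0.4779 -0.0693 -0.0017]
```

View pics/s5.png

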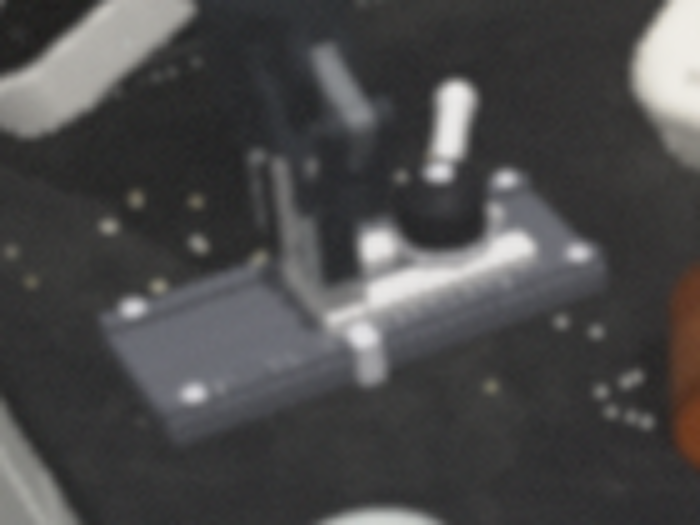

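The crop shows the slot round the stud under the clamp. The bracket's rear lower corner at (328,325) is still a few mm short of the pointer at (362,333).

```bash
python3 -m jog '[[[4,0,0,0,0,0,0.3],[3,0,0,0,0,0,0.3],[0,0,0,0,0,0,0.3]]]'
python3 -m jog '[[[0,0,0,0,0,0,0.7],[0,0,0,0,0,0,1],[0,0,0,0,0,0,1],[0,0,0,0,0,0,1]]]'
python3 -m jog '[[[0,0,-20,0,0,0,1],[0,0,-40,0,0,0,1],[0,0,-40,0,0,0,1],[-40,0,0,0,0,0,1],[0,0,0,0,0,0,1]]]'
python3 - <<'E'
from h import *
plan([])
for c in ["wrist","top","scene"]:
    p=bot.grab_frame(c);print(c);spots(p,["bracket","bracket_rear","clamp_pad","index","lever_tip"])
    if c=="top": m=cv2.resize(p["img"][190:320,165:255],None,fx=4.5,fy=4.5,interpolation=cv2.INTER_CUBIC)
    if c=="wrist": save(p,"w6")
    if c=="scene": m2=cv2.resize(p["img"][145:240,145:245],None,fx=3.95,fy=585/95,interpolation=cv2.INTER_CUBIC)
cv2.imwrite("pics/mix6.png",np.hstack([m,m2])[:,:,::-1])
E
```

```text
clock: 17.65
position: [0.483, -0.0435, 0.1068]
tool_rot: [3.141, -0.0, -0.02]
force: [0.2, -0.2, -2.9]
grip_width: 0.0357
finger_force: 25.7
clock: 18.05
position: [0.4825, -0.0435, 0.1069]
tool_rot: [-3.142, -0.0, -0.02]
force: [0.5, -0.2, 0.3]
grip_width: 0.0854
finger_force: 0.0
clock: 18.55
position: [0.439, -0.0425, 0.2072]
tool_rot: [-3.14, 0.002, -0.021]
force: [-0.1, 0.1, -0.1]
grip_width: 0.0852
finger_force: 0.0
pos [ 0.439  -0.0425  0.2072] h -1.592 t 18.55 grip 0.08519546263022798 0.0 F [-0.0862  0.0753 -0.0937] tilt [-0.0015  0.0018]
wrist
bracket 0.74 [ 0.5232 -0.0437  0.0141]
bracket_rear 0.76 [ 0.4774 -0.0399  0.012 ]
bracket_rear 0.57 [ 0.4245 -0.1895 -0.0019]
clamp_pad 0.93 [ 0.5276 -0.0449  0.0242]
index 0.59 [ 0.4775 -0.0714  0.0051]
lever_tip 0.8 [0.5686 0.0126 0.0429]
lever_tip 0.33 [ 0.5236 -0.0398  0.0143]
top
bracket 0.64 [ 0.523  -0.0439  0.0161]
bracket 0.48 [ 0.4929 -0.3302  0.0027]
bracket_rear 0.97 [ 0.4773 -0.0446  0.0117]
clamp_pad 0.94 [ 0.529  -0.0407  0.0262]
index 0.53 [ 0.4785 -0.071   0.0016]
lever_tip 0.89 [0.5692 0.0119 0.0425]
scene
bracket 0.57 [ 0.524  -0.0452  0.0096]
bracket_rear 0.9 [ 0.4783 -0.0448  0.0125]
clamp_pad 0.75 [ 0.533  -0.0453  0.0208]
index 0.45 [ 0.4771 -0.0672  0.0008]
lever_tip 0.78 [0.5654 0.0121 0.0387]
```

View pics/mix6.png

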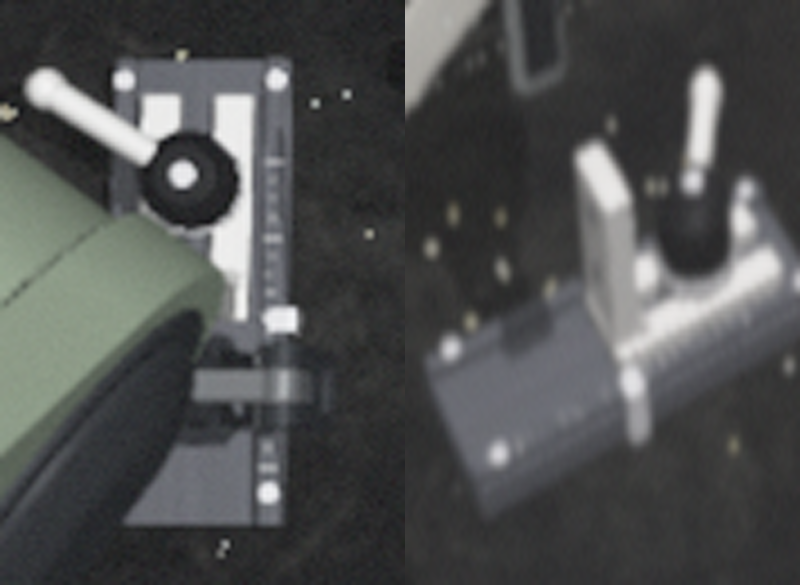

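The left half shows the foot's rear corner at (246,320) and the pointer centred at (281,319.5), so they are about level. The scene half shows the same. I'll check numerically and plan the lever swing.

Run:
```python
from h import *
p=bot.grab_frame("top")
c=lambda q,z: ray(p,(165+q[0]/4.5-.4,190+q[1]/4.5-.4),z)[:2]
u=np.array([np.cos(-.016),np.sin(-.016)])
for n,q,z in [("rear",(246,320),.02),("idx",(281,319.5),.02),("front R",(233,95),.02),("front L",(160,95),.02)]: print(n,c(q,z),c(q,z)@u)
st=np.array([.4928,-.0435])+.04*u;print("stud",st)
def pt(v,r,off):  # point on arm radius r, offset off on the counterclockwise side
    a=1.2-v-.016; return st+r*np.array([np.cos(a),np.sin(a)])+off*np.array([-np.sin(a),np.cos(a)])
b=np.array([.5680,.0121])-st;print("lever",1.2-.016-np.arctan2(b[1],b[0]),np.hypot(*b))
for v in [.1,.3,.6,.9,1.2,1.5]: print(v,pt(v,.052,.035),pt(v,.052,.02))
```

```text
rear [ 0.4786 -0.0642] 0.4795386191486851
idx [ 0.4785 -0.078 ] 0.4797159842652186
front R [ 0.5685 -0.0586] 0.5693509234369292
front L [ 0.569  -0.0293] 0.5694335614907289
stud [ 0.5328 -0.0441]
lever 0.17250767556793734 0.06635009416052083
0.1 [0.5262 0.0182] [0.5394 0.0112]
0.3 [0.5387 0.0183] [0.5503 0.0088]
0.6 [0.5569 0.0137] [0.5651 0.0012]
0.9 [0.5729 0.004 ] [ 0.5771 -0.0104]
1.2 [ 0.5853 -0.01  ] [ 0.5851 -0.025 ]
1.5 [ 0.5931 -0.027 ] [ 0.5884 -0.0413]
```

Rear face and pointer are level to within about 0.2 mm. Now the lever.

Run:
```python
from h import *
st=np.array([.5328,-.0441])
def pt(v,r,off):
    a=1.2-v-.016; return st+r*np.array([np.cos(a),np.sin(a)])+off*np.array([-np.sin(a),np.cos(a)])
s=pt(.17,.045,.040)
w=[(*s,.205,-1.592,3),(*s,.101,-1.592,3),(*pt(.17,.045,.026),.101,-1.592,2)]
w+=[(*pt(v,.045,.023),.101,-1.592,1) for v in np.arange(.25,1.46,.1)]
plan(w)
```

```text
pos [ 0.4425 -0.0427  0.2068] h -1.591 t 19.5 grip 0.08524482477067608 0.0 F [0.4287 0.2363 0.6518] tilt [-0.0001  0.    ]
[26, -20, 1, 0, 0, np.float64(0.0)] [26, -20, 0, 0, 0, np.float64(0.0)] [27, -20, 1, 0, 0, np.float64(0.0)] | [0.5227 0.0157 0.2048] -1.591
[0, 0, 35, 0, 0, np.float64(0.0)] [0, 0, 34, 0, 0, np.float64(0.0)] [0, 0, 35, 0, 0, np.float64(0.0)] | [0.5227 0.0157 0.1008] -1.591
[6, 4, 0, 0, 0, np.float64(0.0)] [6, 4, 0, 0, 0, np.float64(0.0)] | [0.5345 0.0075 0.1008] -1.591
[7, 2, 0, 0, 0, np.float64(0.001)] | [0.5415 0.0053 0.1008] -1.592
[5, 1, 0, 0, 0, np.float64(-0.0)] | [0.5464 0.0042 0.1008] -1.592
[4, 1, 0, 0, 0, np.float64(-0.0)] | [0.5504 0.0031 0.1008] -1.592
[5, 2, 0, 0, 0, np.float64(-0.0)] | [0.5554 0.001  0.1008] -1.592
[5, 2, 0, 0, 0, np.float64(-0.0)] | [ 0.5603 -0.0011  0.1008] -1.592
[4, 3, 0, 0, 0, np.float64(-0.0)] | [ 0.5643 -0.0042  0.1008] -1.592
[4, 3, 0, 0, 0, np.float64(-0.0)] | [ 0.5682 -0.0073  0.1008] -1.592
[3, 4, 0, 0, 0, np.float64(-0.0)] | [ 0.5711 -0.0113  0.1008] -1.592
[3, 4, 0, 0, 0, np.float64(-0.0)] | [ 0.574  -0.0154  0.1008] -1.592
[3, 4, 0, 0, 0, np.float64(-0.0)] | [ 0.5769 -0.0194  0.1008] -1.592
[2, 5, 0, 0, 0, np.float64(-0.0)] | [ 0.5788 -0.0245  0.1008] -1.592
[2, 4, 0, 0, 0, np.float64(-0.0)] | [ 0.5807 -0.0285  0.1008] -1.592
[2, 5, 0, 0, 0, np.float64(-0.0)] | [ 0.5826 -0.0336  0.1008] -1.592
```

```bash
python3 -m jog '[[[26,-20,1,0,0,0,0],[26,-20,0,0,0,0,0],[27,-20,1,0,0,0,0],[0,0,0,0,0,0,0],[0,0,0,0,0,0,0]]]'
python3 -m jog '[[[0,0,25,0,0,0,0],[0,0,30,0,0,0,0],[0,0,30,0,0,0,0],[0,0,19,0,0,0,0],[0,0,0,0,0,0,0]]]'
python3 -m jog '[[[6,4,0,0,0,0,0],[6,4,0,0,0,0,0],[0,0,0,0,0,0,0]]]'
python3 -m jog '[[[7,2,0,0,0,0,0],[5,1,0,0,0,0,0],[4,1,0,0,0,0,0],[5,2,0,0,0,0,0],[5,2,0,0,0,0,0]]]'
python3 - <<'E'
from h import *
plan([])
p=bot.grab_frame("scene");spots(p,["lever_tip","bracket_rear"])
p=bot.grab_frame("wrist");spots(p,["lever_tip"])
E
```

```text
clock: 20.0
position: [0.5226, 0.0158, 0.2045]
tool_rot: [3.141, 0.001, -0.02]
force: [-0.6, 0.3, -0.8]
grip_width: 0.0123
finger_force: 0.0
clock: 20.5
position: [0.5212, 0.0148, 0.0993]
tool_rot: [3.141, 0.003, -0.022]
force: [0.2, 0.1, 1.3]
grip_width: 0.0003
finger_force: 0.0
clock: 20.8
position: [0.5358, 0.0066, 0.1019]
tool_rot: [3.141, -0.002, -0.021]
force: [-0.5, -0.0, 0.3]
grip_width: -0.0001
finger_force: 0.0
clock: 21.3
position: [0.5606, -0.0011, 0.1007]
tool_rot: [-3.141, 0.0, -0.02]
force: [-3.6, 0.7, 0.2]
grip_width: 0.0001
finger_force: 1.3
pos [ 0.5606 -0.0011  0.1007] h -1.5909 t 21.3 grip 0.00011568600294657264 1.3477499037981033 F [-3.6496  0.7349  0.2288] tilt [-0.0005  0.0001]
lever_tip 0.58 [ 0.5831 -0.0091  0.0387]
lever_tip 0.35 [ 0.4903 -0.3262 -0.0006]
bracket_rear 0.8 [ 0.479  -0.0455  0.0117]
lever_tip 0.94 [ 0.5841 -0.0074  0.042 ]
```

Lever contact made and it is moving as planned; I continue.

```bash
python3 -m jog '[[[4,3,0,0,0,0,0],[4,3,0,0,0,0,0],[3,4,0,0,0,0,0],[3,4,0,0,0,0,0],[3,4,0,0,0,0,0]]]'
python3 -m jog '[[[2,5,0,0,0,0,0],[2,4,0,0,0,0,0],[2,3,0,0,0,0,0],[0,0,0,0,0,0,0]]]'
python3 - <<'E'
from h import *
plan([])
st=np.array([.5328,-.0441])
for c in ["scene","wrist","top"]:
    p=bot.grab_frame(c)
    for d in bot.spot_point("lever_tip",p)[:1]:
        b=np.array(d["xyz"])[:2]-st;print(c,d["conf"],d["xyz"],1.184-np.arctan2(b[1],b[0]))
E
```

```text
clock: 22.05
position: [0.5772, -0.0199, 0.1008]
tool_rot: [3.142, 0.0, -0.02]
force: [-1.7, 1.4, -0.1]
grip_width: 0.0002
finger_force: 1.2
clock: 22.45
position: [0.5829, -0.0319, 0.1008]
tool_rot: [-3.142, -0.0, -0.021]
force: [-0.0, 2.2, -0.4]
grip_width: -0.0003
finger_force: 1.1
pos [ 0.5829 -0.0319  0.1008] h -1.5914 t 22.45 grip -0.000253073164935817 1.059640310704708 F [-0.0441  2.2453 -0.4364] tilt [0.0001 0.    ]
scene 0.92 [0.5959, -0.0527, 0.0387] 1.3194569926277686
wrist 0.84 [0.5968, -0.0504, 0.0419] 1.282121384655811
top 0.84 [0.5954, -0.0504, 0.0397] 1.2843012635090971
```

```bash
python3 -m jog '[[[0,3,0,0,0,0,0],[0,3,0,0,0,0,0],[0,0,0,0,0,0,0]]]'
python3 -m jog '[[[-1,2,0,0,0,0,0],[0,0,0,0,0,0,0]]]'
python3 -m jog '[[[0,1,0,0,0,0,0],[0,0,0,0,0,0,0]]]'
python3 -m jog '[[[0,1,0,0,0,0,0],[0,0,0,0,0,0,0]]]'
```

```text
clock: 23.05
position: [0.5826, -0.0374, 0.1008]
tool_rot: [-3.141, 0.0, -0.02]
force: [-0.3, 4.7, -0.3]
grip_width: -0.0005
finger_force: 2.1
clock: 23.25
position: [0.582, -0.0392, 0.1009]
tool_rot: [-3.141, -0.001, -0.02]
force: [1.3, 5.1, -0.8]
grip_width: 0.0002
finger_force: 2.7
clock: 23.45
position: [0.5819, -0.04, 0.1009]
tool_rot: [-3.141, -0.001, -0.02]
force: [1.3, 5.9, -1.3]
grip_width: -0.0001
finger_force: 3.1
clock: 23.65
position: [0.5819, -0.0409, 0.1009]
tool_rot: [-3.141, -0.0, -0.02]
force: [2.0, 5.8, 0.1]
grip_width: 0.0002
finger_force: 3.2
```

```bash
python3 -m jog '[[[0,1,0,0,0,0,0],[0,0,0,0,0,0,0]]]'
python3 -m jog '[[[0,1,0,0,0,0,0],[0,0,0,0,0,0,0]]]'
python3 - <<'E'
from h import *
plan([])
st=np.array([.5328,-.0441])
for c in ["scene","wrist","top"]:
    p=bot.grab_frame(c)
    for d in bot.spot_point("lever_tip",p)[:1]:
        b=np.array(d["xyz"])[:2]-st;print(c,d["conf"],d["xyz"],1.184-np.arctan2(b[1],b[0]))
E
```

```text
clock: 23.85
position: [0.5818, -0.0416, 0.1008]
tool_rot: [-3.14, -0.0, -0.019]
force: [0.3, 8.2, -0.6]
grip_width: -0.0001
finger_force: 4.0
clock: 24.05
position: [0.5818, -0.042, 0.1007]
tool_rot: [-3.139, 0.0, -0.019]
force: [0.8, 10.7, 0.2]
grip_width: -0.0
finger_force: 5.4
pos [ 0.5818 -0.042   0.1007] h -1.5898 t 24.05 grip -2.7554742507083843e-05 5.395873636007309 F [ 0.785  10.6598  0.207 ] tilt [-0.      0.0024]
scene 0.91 [0.5897, -0.0643, 0.0383] 1.5251300032912836
wrist 0.74 [0.4913, -0.0406, 0.0043] -1.8734544130586224
top 0.91 [0.5909, -0.0626, 0.0368] 1.4922658946100937
```

```bash
python3 -m jog '[[[0,1,0,0,0,0,0],[0,0,0,0,0,0,0]]]'
python3 -m jog '[[[0,1,0,0,0,0,0],[0,0,0,0,0,0,0]]]'
```

```text
clock: 24.55
position: [0.5818, -0.0425, 0.1007]
tool_rot: [-3.138, 0.0, -0.019]
force: [1.0, 14.6, 0.2]
grip_width: 0.0
finger_force: 6.8
clock: 24.75
position: [0.5818, -0.0429, 0.1006]
tool_rot: [-3.138, 0.0, -0.018]
force: [0.6, 17.3, 0.7]
grip_width: -0.0004
finger_force: 8.3
```

The force climbs while the lever stays put, so it is at the end stop. I back off and check.

```bash
python3 -m jog '[[[0,-6,0,0,0,0,0],[0,-6,0,0,0,0,0],[0,0,-40,0,0,0,0],[0,0,-45,0,0,0,0],[0,-40,-20,0,0,0,0]]]'
python3 -m jog '[[[0,-45,0,0,0,0,0],[0,-45,0,0,0,0,0],[0,-45,0,0,0,0,0],[0,0,0,0,0,0,0],[0,0,0,0,0,0,0]]]'
python3 - <<'E'
from h import *
plan([])
st=np.array([.5328,-.0441])
for c in ["scene","top"]:
    p=bot.grab_frame(c);spots(p,["bracket_rear","bracket","index","amber_bottle","beaker","petri"])
    for d in bot.spot_point("lever_tip",p)[:1]:
        b=np.array(d["xyz"])[:2]-st;print(c,d["conf"],d["xyz"],1.184-np.arctan2(b[1],b[0]))
    if c=="top": save(p,"t9",(165,190,255,320),4.5)
E
```

```text
clock: 25.25
position: [0.5831, 0.0014, 0.2098]
tool_rot: [3.139, -0.004, -0.028]
force: [0.8, 1.2, -0.8]
grip_width: 0.0001
finger_force: 0.0
clock: 25.75
position: [0.5851, 0.1426, 0.2058]
tool_rot: [3.141, -0.0, -0.018]
force: [-0.2, -0.6, 0.8]
grip_width: -0.0001
finger_force: 0.2
pos [0.5851 0.1426 0.2058] h -1.5886 t 25.75 grip -9.485206725929041e-05 0.16246868028247263 F [-0.187  -0.5516  0.7852] tilt [ 0.0002 -0.0003]
bracket_rear 0.87 [ 0.4815 -0.0427  0.0146]
bracket_rear 0.71 [ 0.4765 -0.0701  0.001 ]
bracket 0.66 [ 0.5208 -0.0481  0.0141]
index 0.49 [ 0.4757 -0.0664 -0.001 ]
amber_bottle 0.79 [ 0.5764 -0.1891 -0.0007]
beaker 0.79 [ 0.6644 -0.2228  0.0043]
petri 0.75 [ 0.4275 -0.1908  0.0001]
scene 0.81 [0.5946, -0.0511, 0.0368] 1.2967878997677929
bracket_rear 0.94 [ 0.4771 -0.0447  0.0119]
bracket_rear 0.2 [ 0.4241 -0.1867  0.0017]
bracket 0.66 [ 0.5207 -0.0449  0.0169]
bracket 0.27 [ 0.7051 -0.3435 -0.0006]
index 0.41 [ 0.4784 -0.0702  0.0008]
amber_bottle 0.82 [ 0.5772 -0.1913 -0.0004]
beaker 0.8 [ 0.6599 -0.2283 -0.0041]
petri 0.89 [ 0.4228 -0.1885  0.0017]
top 0.83 [0.5962, -0.0536, 0.0385] 1.332735686137524
```

View pics/t9.png

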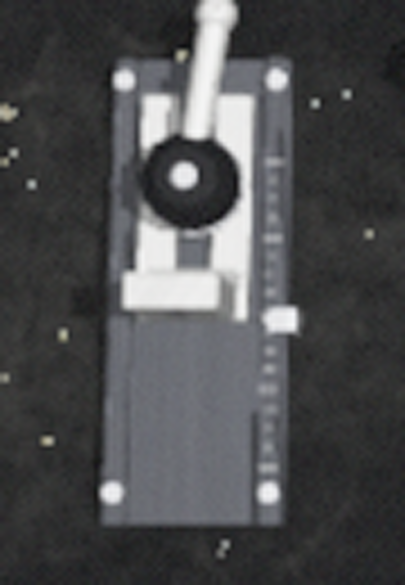

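The picture shows the ball at (217,12), i.e. a lever angle of only about 1.33: it crept back after the release. The bracket is still level with the pointer (foot corner 246,320; pointer 281,320). I'll push again and back off slowly to see what happens.

```bash
python3 -m jog '[[[0,45,0,0,0,0,0],[0,45,0,0,0,0,0],[0,45,0,0,0,0,0],[-3,26,0,0,0,0,0],[0,0,0,0,0,0,0]]]'
python3 -m jog '[[[0,0,35,0,0,0,0],[0,0,40,0,0,0,0],[0,0,29,0,0,0,0],[0,0,0,0,0,0,0]]]'
python3 - <<'E'
from h import *
plan([(.582,-.032,.1005,-1.589,3)])
E
```

```text
clock: 27.05
position: [0.5784, -0.0237, 0.2063]
tool_rot: [3.14, -0.0, -0.026]
force: [0.8, 0.4, -1.2]
grip_width: -0.0
finger_force: 0.0
clock: 27.45
position: [0.5776, -0.0187, 0.0988]
tool_rot: [-3.142, 0.005, -0.02]
force: [0.2, 0.2, 0.7]
grip_width: -0.0001
finger_force: 0.0
pos [ 0.5776 -0.0187  0.0988] h -1.5905 t 27.45 grip -7.895816118921104e-05 0.0 F [0.1509 0.2268 0.7166] tilt [-0.0048  0.0001]
[2, 4, -1, 0, 0, np.float64(-0.0)] [1, 5, 0, 0, 0, np.float64(-0.0)] [2, 4, -1, 0, 0, np.float64(-0.0)] | [ 0.5823 -0.0318  0.1008] -1.59
```

```bash
python3 -m jog '[[[1,5,0,0,0,0,0],[1,5,0,0,0,0,0],[0,3,0,0,0,0,0],[0,0,0,0,0,0,0]]]'
python3 -m jog '[[[0,3,0,0,0,0,0],[0,3,0,0,0,0,0],[0,0,0,0,0,0,0]]]'
python3 -m jog '[[[0,2,0,0,0,0,0],[0,0,0,0,0,0,0]]]'
python3 -m jog '[[[0,2,0,0,0,0,0],[0,0,0,0,0,0,0]]]'
```

```text
clock: 27.85
position: [0.5813, -0.033, 0.1029]
tool_rot: [-3.141, -0.002, -0.021]
force: [0.3, 0.6, 0.3]
grip_width: -0.0002
finger_force: 0.0
clock: 28.15
position: [0.5809, -0.0381, 0.1022]
tool_rot: [-3.14, -0.001, -0.02]
force: [0.7, 5.5, 3.8]
grip_width: 0.0006
finger_force: 2.4
clock: 28.35
position: [0.5807, -0.0397, 0.1021]
tool_rot: [-3.14, -0.0, -0.02]
force: [0.1, 5.9, 4.4]
grip_width: 0.0002
finger_force: 2.9
clock: 28.55
position: [0.5806, -0.0413, 0.1021]
tool_rot: [-3.139, 0.0, -0.019]
force: [-0.8, 7.5, 5.0]
grip_width: -0.0001
finger_force: 3.7
```

```bash
python3 -m jog '[[[0,2,0,0,0,0,0],[0,0,0,0,0,0,0]]]'
python3 -m jog '[[[0,2,0,0,0,0,0],[0,0,0,0,0,0,0]]]'
python3 -m jog '[[[0,2,0,0,0,0,0],[0,0,0,0,0,0,0]]]'
python3 - <<'E'
from h import *
p=bot.grab_frame("top");spots(p,["lever_tip"])
E
for i in 1; do python3 -m jog '[[[0,-3,0,0,0,0,0],[0,0,0,0,0,0,0]]]'; python3 -m jog '[[[0,-3,0,0,0,0,0],[0,0,0,0,0,0,0]]]'; python3 -m jog '[[[0,-2,0,0,0,0,0],[0,0,0,0,0,0,0]]]'; python3 -m jog '[[[0,-1,0,0,0,0,0],[0,0,0,0,0,0,0]]]'; done
python3 - <<'E'
from h import *
p=bot.grab_frame("top");spots(p,["lever_tip"])
E
```

```text
clock: 28.75
position: [0.5806, -0.0423, 0.102]
tool_rot: [-3.138, 0.001, -0.019]
force: [-1.1, 14.1, 5.8]
grip_width: -0.0001
finger_force: 6.3
clock: 28.95
position: [0.5805, -0.0432, 0.1019]
tool_rot: [-3.136, 0.001, -0.018]
force: [-1.4, 19.8, 7.0]
grip_width: 0.0002
finger_force: 9.1
clock: 29.15
position: [0.5805, -0.0442, 0.1018]
tool_rot: [-3.135, 0.002, -0.017]
force: [-2.1, 25.3, 9.0]
grip_width: -0.0
finger_force: 11.6
lever_tip 0.95 [ 0.5926 -0.0647  0.0401]
lever_tip 0.55 [ 0.574  -0.1891 -0.0002]
clock: 29.45
position: [0.5806, -0.0427, 0.102]
tool_rot: [-3.138, 0.001, -0.018]
force: [-1.9, 15.3, 6.7]
grip_width: 0.0001
finger_force: 7.4
clock: 29.65
position: [0.5808, -0.0413, 0.1021]
tool_rot: [-3.14, -0.0, -0.019]
force: [0.2, 7.5, 1.3]
grip_width: -0.0001
finger_force: 3.4
clock: 29.85
position: [0.5807, -0.0403, 0.102]
tool_rot: [-3.141, -0.0, -0.02]
force: [1.5, 3.9, 2.0]
grip_width: -0.0001
finger_force: 1.8
clock: 30.05
position: [0.5806, -0.0396, 0.1018]
tool_rot: [3.141, -0.0, -0.02]
force: [2.0, 1.6, 0.5]
grip_width: -0.0001
finger_force: 1.1
lever_tip 0.79 [ 0.5946 -0.0629  0.0394]
```

```bash
python3 -m jog '[[[0,-1,0,0,0,0,0],[0,0,0,0,0,0,0]]]'
python3 -m jog '[[[0,-1,0,0,0,0,0],[0,0,0,0,0,0,0]]]'
python3 -m jog '[[[0,-2,0,0,0,0,0],[0,0,0,0,0,0,0]]]'
python3 - <<'E'
from h import *
p=bot.grab_frame("top");spots(p,["lever_tip"])
p=bot.grab_frame("scene");spots(p,["lever_tip"])
E
python3 -m jog '[[[0,-3,0,0,0,0,0],[0,0,0,0,0,0,0]]]'
python3 -m jog '[[[0,-4,0,0,0,0,0],[0,0,0,0,0,0,0]]]'
python3 - <<'E'
from h import *
p=bot.grab_frame("top");spots(p,["lever_tip"])
p=bot.grab_frame("scene");spots(p,["lever_tip"])
E
```

```text
clock: 30.35
position: [0.5806, -0.0385, 0.1018]
tool_rot: [3.142, 0.0, -0.02]
force: [1.9, 0.9, 1.6]
grip_width: 0.0
finger_force: 0.8
clock: 30.55
position: [0.5806, -0.0374, 0.1018]
tool_rot: [3.142, 0.0, -0.02]
force: [0.7, 0.9, 0.4]
grip_width: 0.0002
finger_force: 0.7
clock: 30.75
position: [0.5806, -0.0353, 0.1017]
tool_rot: [-3.142, 0.0, -0.02]
force: [0.9, 0.8, 0.5]
grip_width: -0.0
finger_force: 0.5
lever_tip 0.58 [ 0.596  -0.0576  0.0424]
lever_tip 0.96 [ 0.595  -0.0586  0.0386]
clock: 31.15
position: [0.5807, -0.0322, 0.1017]
tool_rot: [3.142, 0.0, -0.02]
force: [-0.8, -0.4, -0.3]
grip_width: 0.0002
finger_force: 0.0
clock: 31.35
position: [0.5808, -0.0279, 0.1017]
tool_rot: [-3.141, 0.0, -0.02]
force: [-0.2, 0.6, -0.5]
grip_width: -0.0
finger_force: 0.0
lever_tip 0.89 [ 0.5958 -0.0528  0.0389]
lever_tip 0.74 [ 0.5941 -0.0525  0.0368]
```

The lever relaxes from its stop to about 1.33 once unloaded. I'll seat it again, hold it there for a moment, and release quickly.

```bash
python3 -m jog '[[[0,5,0,0,0,0,0],[0,5,0,0,0,0,0],[0,4,0,0,0,0,0],[0,2,0,0,0,0,0],[0,2,0,0,0,0,0]]]'
python3 -m jog '[[[0,0,0,0,0,0,0],[0,0,0,0,0,0,0],[0,0,0,0,0,0,0],[0,0,0,0,0,0,0],[0,0,0,0,0,0,0]]]'
python3 - <<'E'
from h import *
p=bot.grab_frame("top");spots(p,["lever_tip","bracket","bracket_rear"])
E
python3 -m jog '[[[0,-40,0,0,0,0,0],[0,0,0,0,0,0,0]]]'
python3 - <<'E'
from h import *
st=np.array([.5328,-.0441])
for i in range(3):
  for c in ["top","scene"]:
    p=bot.grab_frame(c)
    d=bot.spot_point("lever_tip",p)[0];b=np.array(d["xyz"])[:2]-st;print(c,d["conf"],d["xyz"],1.184-np.arctan2(b[1],b[0]))
plan([])
E
```

```text
clock: 32.05
position: [0.58, -0.0434, 0.1013]
tool_rot: [-3.136, 0.002, -0.018]
force: [-2.5, 26.0, 2.6]
grip_width: -0.0
finger_force: 11.9
clock: 32.55
position: [0.58, -0.0432, 0.1014]
tool_rot: [-3.136, 0.002, -0.018]
force: [-2.2, 22.1, 2.5]
grip_width: 0.0002
finger_force: 9.8
lever_tip 0.66 [ 0.5948 -0.0633  0.039 ]
bracket 0.59 [ 0.525  -0.0431  0.013 ]
bracket 0.28 [ 0.663  -0.2304 -0.0035]
bracket_rear 0.84 [ 0.477  -0.0414  0.0112]
clock: 32.95
position: [0.5815, -0.0022, 0.1013]
tool_rot: [-3.139, 0.001, -0.016]
force: [-0.3, -0.3, -0.2]
grip_width: -0.0
finger_force: 0.0
top 0.65 [0.5955, -0.054, 0.04] 1.3406018769820154
scene 0.49 [0.7031, -0.3406, 0.0001] 2.23343742550447
top 0.86 [0.5924, -0.0545, 0.0405] 1.3567572262437315
scene 0.78 [0.5933, -0.0557, 0.0359] 1.3734364792684077Traceback (most recent call last):
  File "<stdin>", line 6, in <module>
IndexError: list index out of range
```

The spring-back recurs (about 1.36 after a quick release). I'll check numerically whether the bracket really sits flat, using the upright's top edge against its foot.

Run:
```python
from h import *
p=bot.grab_frame("top");g=cv2.cvtColor(p["img"],cv2.COLOR_RGB2GRAY).astype(float)
def prof(c0,c1,r0,r1): return g[r0:r1,c0:c1].mean(1).round().astype(int)
print("upright cols193-211 rows246-264",prof(193,211,246,264))
print("foot col217-219 rows 205-266",prof(218,220,205,268))
print("index cols225-229 rows 254-268",prof(225,230,254,268))
print("upright row 255 cols",g[252:257,186:222].mean(0).round().astype(int))
for z in (.074,): 
  for r in (250,258.5): print(ray(p,(202,r),z))
```

```text
upright cols193-211 rows246-264 [167 167 168 177 205 228 234 234 235 235 235 230 182 101 102 106 110 111]
foot col217-219 rows 205-266 [113 111 110 111 110 130 210 236 236 235 235 234 235 236 236 236 235 235
 235 236 230 212 202 196 186 190 190 184 182 204 228 228 232 236 236 236
 234 234 232 232 232 232 230 230 231 222 217 222 220 225 229 228 229 230
 230 212 150 114 114 114 112 113 115]
index cols225-229 rows 254-268 [106 105  95 102 188 230 233 233 233 195 102  93  94 102]
upright row 255 cols [ 40  38  44  66  78  88 184 234 234 235 235 233 233 233 233 233 234 235
 236 236 236 236 237 237 237 237 232 195 135 139 144 193 231 219 132 115]
[ 0.4931 -0.0422  0.074 ]
[ 0.4789 -0.0424  0.074 ]
```

```bash
cat >> h.py <<'E'
def lev():
    p=bot.grab_frame("top");g=cv2.cvtColor(p["img"],cv2.COLOR_RGB2GRAY)
    w=g[184:216,200:225]>150; n,_,s,c=cv2.connectedComponentsWithStats(w.astype(np.uint8)); 
    ys,xs=np.nonzero(w[:20]); A=np.polyfit(ys,xs,1)   # arm direction in pixels
    P=[ray(p,(200+A[0]*r+A[1],184+r),.042)[:2] for r in (2,18)]
    d=P[0]-P[1]; print(round(bot.observe()["clock"],2),"lever",1.184-np.arctan2(d[1],d[0]))
E
python3 - <<'E'
from h import *
lev();lev()
E
python3 -m jog '[[[0,0,0,0,0,0,0],[0,0,0,0,0,0,0],[0,0,0,0,0,0,0],[0,0,0,0,0,0,0],[0,0,0,0,0,0,0]]]' >/dev/null
python3 - <<'E'
from h import *
lev();lev()
g=cv2.cvtColor(bot.grab_frame("top")["img"],cv2.COLOR_RGB2GRAY)
for r in g[184:214:3,195:230]: print("".join("#" if v>150 else "." for v in r))
E
```

```text
33.55 lever 1.3433432465754729
33.6 lever 1.3581487919073283
34.15 lever 1.4160448347348051
34.2 lever 1.4160448347348051
...................................
...................................
...................###.............
...............#...###.............
...................##..............
...................#...............
..............######...............
.............######...........##...
............#######..........#####.
..######....##############.........
```

The gripper partly hides the lever from above, so I clear it before measuring.

```bash
python3 -m jog '[[[0,0,-40,0,0,0,0],[0,-20,-40,0,0,0,0],[0,-45,-20,0,0,0,0],[0,-45,0,0,0,0,0],[0,-45,0,0,0,0,0]]]'
python3 - <<'E'
from h import *
lev();lev()
p=bot.grab_frame("top")
g=cv2.cvtColor(p["img"],cv2.COLOR_RGB2GRAY)
for r in g[184:222:2,195:230]: print("".join("#" if v>150 else "." for v in r))
spots(p,["lever_tip"])
p=bot.grab_frame("scene");spots(p,["lever_tip"])
E
```

```text
clock: 34.75
position: [0.584, 0.1441, 0.2033]
tool_rot: [3.133, -0.001, -0.024]
force: [-26.2, -37.4, 50.3]
grip_width: 0.0001
finger_force: 33.9
34.8 lever 1.3333801385036164
34.85 lever 1.3387974346106544
...................................
...................................
...................................
...............######..............
..............########.............
..............########.............
...............######..............
..............#######..............
..............######...............
..........#..#######...............
.............#######...............
.............######..........#####.
............#######..........#####.
............#######................
..#######...###############........
..#######..###############.........
.########..###############.........
.########..###############.........
.######.....####..########.........
lever_tip 0.57 [ 0.5975 -0.049   0.0409]
lever_tip 0.82 [ 0.5969 -0.0519  0.0381]
```

The fingers met something at that spot (about 60 N); I back away.

```bash
python3 -m jog '[[[0,15,-5,0,0,0,0],[0,35,-5,0,0,0,0],[0,0,0,0,0,0,0]]]'
python3 - <<'E'
from h import *
plan([])
for i in range(2):
    p=bot.grab_frame("top");spots(p,["lever_tip","jig","amber_bottle"]);p=bot.grab_frame("scene");spots(p,["lever_tip","bracket","bracket_rear"])
lev()
E
```

```text
clock: 35.35
position: [0.5834, 0.0941, 0.213]
tool_rot: [3.14, -0.001, -0.025]
force: [0.5, -1.0, 0.6]
grip_width: 0.0002
finger_force: 0.0
pos [0.5834 0.0941 0.213 ] h -1.5958 t 35.35 grip 0.00022750113742009485 0.0 F [ 0.542  -0.9629  0.5877] tilt [ 0.0014 -0.0013]
lever_tip 0.65 [ 0.5976 -0.054   0.0408]
jig 0.6 [ 0.4962 -0.0455  0.0008]
amber_bottle 0.63 [ 0.5728 -0.191   0.0024]
lever_tip 0.97 [ 0.5935 -0.0554  0.0363]
bracket 0.73 [ 0.522  -0.0462  0.0125]
bracket_rear 0.92 [ 0.4772 -0.0424  0.0117]
lever_tip 0.63 [ 0.5975 -0.0551  0.0416]
jig 0.82 [ 0.4913 -0.0453  0.0035]
amber_bottle 0.62 [ 0.5751 -0.1909 -0.0006]
amber_bottle 0.39 [ 0.662  -0.2277  0.002 ]
lever_tip 0.81 [ 0.595  -0.0552  0.0358]
bracket 0.95 [ 0.521  -0.0486  0.0104]
bracket_rear 0.78 [ 0.4794 -0.0408  0.0118]
36.2 lever 1.309781030091097
```

```bash
python3 -c "
from workcell import bot
print(bot.job_done())"
```

```text
the job is handed in; nothing more can be done
None
```

The job is handed in with the bracket round the stud and clamped, its rear face level with the pointer to about 0.2 mm, but the lever sprang back from its 1.5 rad stop to about 1.34 each time I let go, and a closed finger briefly pressed something on the left with about 68 N while I was retreating.

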